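# Screw home the crossed lid on a dried-mushroom canister

### The arm

A 7-joint arm with a two-finger parallel gripper is mounted at the origin on the work surface. World frame = base frame: x ahead of the robot, y to its left, z up, the work surface at z = 0. Lengths are in m, angles in degrees, forces in N, time in s.
With the tool pointing down it reaches from about 0.425 to 0.8 m from the base axis. Payload 8.3 kg.
Tool frame: the origin (TCP) lies midway between the tips of the shut fingers; the grasp point (between the pads) lies 19 mm behind it; z points along the fingers, y is the line along which they close (so a half turn about z gives the same grasp; the last joint's range is limited). The gripper opens to 85 mm and grips with 20 to 120 N. Pads are 22 mm wide; open, the fingers measure 114 mm over their backs; the gripper's body (76 mm by 85 mm) begins 54 mm behind the grasp point. The pads swing forward as they close: fully open they stand 13 mm farther back than shut.
Start: joints at [59.651, 21.967, 0.94, 78.501, -0.361, 79.538, -2.664], TCP at [0.281, -0.558, 0.231] pointing down, gripper open.
Joint ranges: [-169.22, 169.22], [-14.56, 117.87], [-87.37, 89.26], [10.42, 133.3], [-82.24, 262.24], [0.94, 117.77], [-172.7, 172.7]. Speed limits (degrees/s): [136.94, 136.94, 172.46, 172.46, 180, 180, 180].

### API

Orientations are given as a 3x3 rotation matrix whose columns are the frame's x, y, z axes.
In Python, from plant import bot, get_image, camera_params, spotter gives the robot as it stands.
- The arm moves only by the tool send_rows, never from a script. Its arguments are lists of equal length, an entry for each row: "translation": the shift along the tool's x, y, z in mm, a list of three; "yaw": the turn about the tool's z in rad. A call has 1 to 12 rows; each row shifts and turns the commanded pose from where the row before left it, along the tool's axes as they then stand; what a row does not reach is not made up. A row lasts 1/10 s, in which the tool goes at most 50 mm and 8.59 degrees, less where a joint would pass 70% of its speed; a pose out of reach is approached as far as the arm can. A call is refused whole if a number of a shift passes 50 or a number of a turn 0.15, either way. A call with a gripper value outside its range is refused whole. "claw" is the gripper's target within -1 to 1 (shut at 1, half-way at 0, fully open at -1), set as the call begins (left out, the last holds). The fingers move at their own pace and stop on an object; "newtons" is the grip in N (left out, the last holds). Time passes only in rows, so rows that do not move let the fingers close. It gives the time, the measured TCP pose, the force, the opening and the grip force at its end, in the units of the state.
- bot.observe(): the state, without advancing time (a new reading comes with each control period).
- get_image(name): name is "scene" or "side" or "wrist"; returns the picture (400x640x3 uint8, blue, green, red); there is no depth.
- camera_params(name): a dict with "fov_y" (degrees; the focal length in pixels is half the picture's height over the tangent of half this angle, whatever the lens; pixels are square), "cx", "cy" (the principal point, pixels), "R" (3x3) and "t" (3): a world point X has camera coordinates R X + t. Camera axes: x right, y down, z forward; pixel columns grow to the right and rows downward; lengths in m; the calibration is good to about 2 mm. A picture is of the moment at which its call begins: read the wrist's pose just before it. camera_params takes no time and is no camera call; for the wrist camera it gives the pose at the moment of the call.
- bot.sign_off(): hands the job in; it is judged then, once.
Trained networks look in the newest picture that a camera, given by its name, has taken for a name from the list of things; names that differ only in an ending like _2 or _b are one class to them, and where a whole thing is asked for, a point or a joint stands for the part that bears it (a point fixed in the world has none). Each returns a list of dicts, best first, with "conf" (0 to 1); they miss things now and then, are a little off and sometimes report something else, mostly with a low value. They report only what shows in the picture. A call takes as long as a camera call. They do not tell look-alikes from the thing itself.
- spotter.boxes_of(camera, thing): "at" ([x, y, z] in m, in world coordinates, good to about 4 mm: the middle of the surface that is visible of it).
The state is a dict: "t": time; "joints": joint angles; "qd": joint speeds; "joint_torque": joint torques, N m; "eef_pos": TCP position; "ee_rot": TCP orientation; "contact_force": force on the tool from outside, world axes, zero at the start; "torque": the same for the moment, N m; "finger_gap": opening from 0.0 (shut) to 1.0 (fully open); "finger_force": force on a finger pad.
Only numpy, scipy, OpenCV 4.12 (cv2) and the standard library are available. Lean on these libraries where they do the work, as an engineer would, in place of code of your own. Each camera call takes 0.05 s, during which the arm holds its last target. There are 200 camera calls.

### The job

One of the three square mushroom canisters has its round lid standing high, sitting on top of the thread instead of in it. Without lifting the lid off, turn it backwards (counterclockwise seen from above) until it drops into the thread, then screw it clockwise fully home, so that the bar on the lid lines up with the canister's two ears, and let go.

Things in the scene. Friction and masses are not known exactly. Their poses are not given: they have to be found in the camera images.
- lid: Loose round grey screw lid standing high on its canister: 88 mm across, skirt and top 24 mm high, with an upright grip bar across the top 70 mm long, 16 mm thick, 30 mm high (bar top 54 mm above origin). Origin: centre of the skirt's lower edge; x along the bar (same either way round), z up. About 90 g, turns freely. A spare lid lying on the bench is not meant.
- canister: White square canister under it, 110 mm wide, shoulder at 80 mm, fixed to the bench on a plywood foot; origin: centre of the underside, z up. Two flat ears 25 mm long on opposite sides mark its +x and -x. At the start the lid's lower edge is at 97 mm, the bar 10 to 35 degrees counterclockwise (from above) of the ears' line. Two like canisters nearby are already closed: their lids sit low.
- thread_start (a point): Point at shoulder height, 50 mm from the canister's axis, 60 degrees counterclockwise of its +x ear (unmarked). Turned backwards until the bar points here (plus or minus 12 degrees, then a stop), the lid is free to drop 10 mm, lower edge to 87 mm above the canister's origin; held in a gripper it must be lowered or let fall.
- thread_home (a point): Centre of the lid's lower edge when fully home, on the canister's axis, 84 mm above its origin. From the dropped position the lid turns 60 degrees clockwise, sinking 3 mm (3 mm of up-down play), until the bar lies along the ears; a stop comes 2 degrees later. Turned clockwise from its first position it only meets a stop and stays high.
Mind the look-alikes: they are no part of the job. What is shaped like the lid but pink, turquoise or yellow is not meant.

How it is judged:
By the outcome, as a careful person would: the job done as asked, in the order asked, and still so for the second after the job is handed in, with the robot touching nothing.
It also fails if it takes over 32 s, if anything falls off the work surface, if the arm or the gripper's body presses on something with over 40 N, if the wrist force passes 120 N, or if a joint passes its speed limit or range.

## Working session

There is one attempt and no reset: what is moved stays moved. The work goes in short steps, Python scripts to look and compute and a tool call to move; the robot and the scene stay as the last step left them, time stands still between calls to the robot, and variables do not carry over. Pictures are saved under pics/ and viewed, at most 10 in all, crops included, and the job is handed in when it is done.

Besides the shell and the picture viewer there is one more tool, called after "Emit:" as a command line: name --pt "numbers of a row" for each row, then --argument value for the rest. send_rows: Moves the arm, as the interface text tells. Its arguments: {"type":"object","properties":{"translation":{"type":"array","items":{"type":"array","items":{"type":"number"}}},"yaw":{"type":"array","items":{"type":"number"}},"claw":{"type":"number"},"newtons":{"type":"number"}},"required":["translation","yaw"]}

```bash
mkdir -p pics; cat > h.py <<'E'
import numpy as np, cv2
from plant import bot, get_image, camera_params, spotter
def K(c):
    f=200/np.tan(np.radians(c['fov_y']/2)); return f
def proj(c,X):
    p=np.array(c['R'])@np.array(X)+np.array(c['t']); f=K(c); return np.array([c['cx']+f*p[0]/p[2],c['cy']+f*p[1]/p[2]])
def ray(c,uv):
    f=K(c);R=np.array(c['R']);d=R.T@np.array([(uv[0]-c['cx'])/f,(uv[1]-c['cy'])/f,1]);return -R.T@np.array(c['t']),d/np.linalg.norm(d)
def atz(c,uv,z):
    o,d=ray(c,uv);return o+d*(z-o[2])/d[2]
def tri(a,b):
    A=[];B=[]
    for o,d in (a,b):
        P=np.eye(3)-np.outer(d,d);A.append(P);B.append(P@o)
    return np.linalg.lstsq(np.vstack(A),np.hstack(B),rcond=None)[0]
E
python3 - <<'E'
from h import *
for n in("scene","side"):
    im=get_image(n);cv2.imwrite(f"pics/{n}0.png",im)
    for th in("lid","canister"):
        for r in spotter.boxes_of(n,th): print(n,th,np.round(r['at'],3),round(r['conf'],2),np.round(proj(camera_params(n),r['at'])))
s=bot.observe();print(s['t'],np.round(s['ee_rot'],3).tolist(),s['eef_pos'],s['contact_force'])
E
```

```text
scene lid [0.628 0.044 0.022] 0.81 [406. 234.]
scene lid [0.212 0.284 0.024] 0.81 [344. 145.]
scene lid [ 0.486 -0.011  0.12 ] 0.8 [349. 188.]
scene lid [0.334 0.248 0.024] 0.66 [366. 161.]
scene lid [ 0.444 -0.389  0.021] 0.65 [216. 292.]
scene canister [ 0.505 -0.036  0.054] 0.91 [348. 217.]
side lid [ 0.416 -0.366  0.026] 0.94 [387. 164.]
side lid [0.304 0.272 0.022] 0.75 [275. 340.]
side lid [0.605 0.069 0.025] 0.74 [228. 219.]
side lid [0.197 0.305 0.023] 0.72 [315. 386.]
side lid [0.455 0.021 0.124] 0.58 [291. 196.]
side canister [0.438 0.045 0.062] 0.68 [291. 227.]
0.3 [[0.893, 0.45, -0.0], [0.45, -0.893, 0.001], [0.0, -0.001, -1.0]] [ 0.28125328 -0.55796905  0.230945  ] [-0.14178279  0.50857264 -0.14691876]
```

View pics/scene0.png

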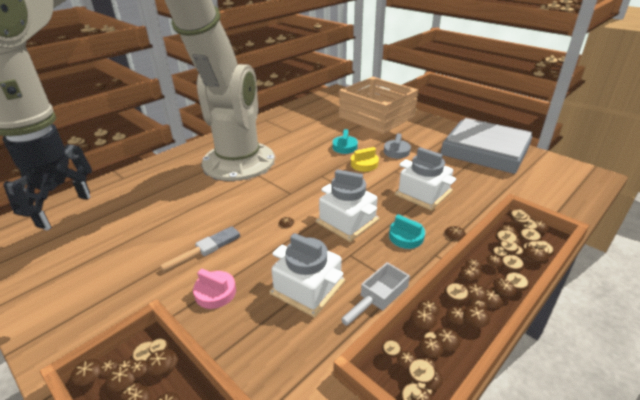

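View pics/side0.png

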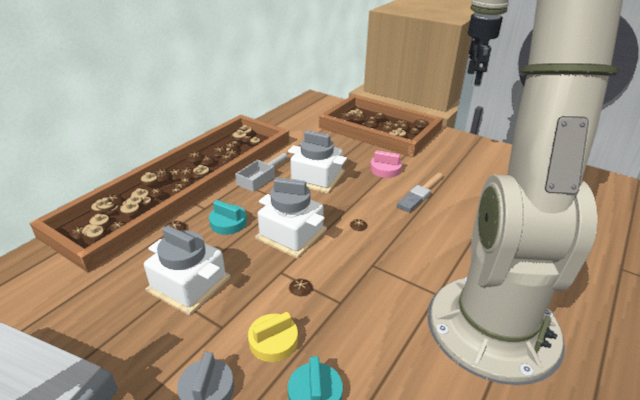

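The scene picture shows three canisters at about (348,205), (425,178) and (306,270). They match (291,215), (185,265) and (316,160) in the side picture. I can't tell yet which lid stands high, so I'll enlarge all six views.

```bash
python3 - <<'E'
import cv2,numpy as np
C={"scene":[(348,203),(427,178),(307,270)],"side":[(291,213),(186,263),(317,160)]}
rows=[]
for n in C:
    im=cv2.imread(f"pics/{n}0.png")
    rows.append(np.hstack([cv2.resize(im[v-43:v+43,u-38:u+38],None,fx=3.4,fy=3.4,interpolation=cv2.INTER_CUBIC) for u,v in C[n]]))
cv2.imwrite("pics/crops.png",np.vstack(rows))
print(rows[0].shape)
E
```

```text
(292, 774, 3)
```

View pics/crops.png

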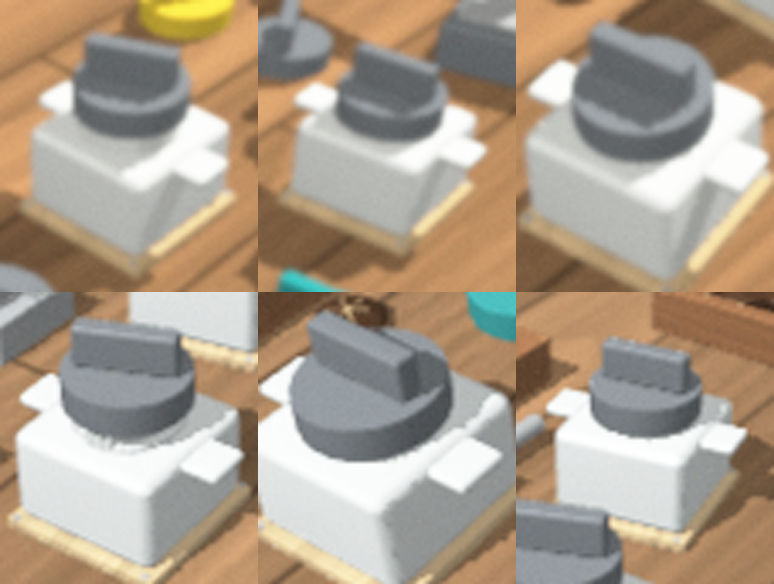

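Only the middle canister, in the first column of crops, shows thread under its lid, and its bar is turned away from its ears. The other two are closed. Next I'll triangulate the bar ends and ear tips from both views.

```bash
python3 - <<'E'
from h import *
a=camera_params("scene");b=camera_params("side")
S=lambda u,v:(310+u/3.4-.35,160+v/3.4-.35)
D=lambda u,v:(253+u/3.4-.35,170+(v-292)/3.4-.35)
T=lambda s,d:tri(ray(a,S(*s)),ray(b,D(*d)))
# scene-left == side-right
P={"earA":T((50,98),(226,470)),"earB":T((216,170),(32,387)),
"barA":T((90,37),(178,334)),"barB":T((178,50),(77,322)),"footlow":T((140,272),(130,484))}
for k,v in P.items(): print(k,np.round(v,3))
d=P['earA']-P['earB'];print("ear",np.degrees(np.arctan2(d[1],d[0])),np.linalg.norm(d),(P['earA']+P['earB'])/2)
d=P['barA']-P['barB'];print("bar",np.degrees(np.arctan2(d[1],d[0])),np.linalg.norm(d),(P['barA']+P['barB'])/2)
for c in(a,b):print(-np.array(c['R']).T@c['t'])
w=camera_params("wrist");s=bot.observe();R=np.array(s['ee_rot']);print("wrist cam in tool",R.T@(-np.array(w['R']).T@w['t']-s['eef_pos']),np.round(np.array(w['R'])@R,2).tolist(),w['fov_y'])
E
```

```text
earA [0.393 0.001 0.069]
earB [0.549 0.008 0.075]
barA [ 0.44  -0.009  0.149]
barB [0.5   0.019 0.151]
footlow [ 0.509 -0.034 -0.019]
ear -177.28118274732634 0.1564281221948087 [0.47115273 0.0047694  0.07185948]
bar -155.27401911404831 0.06541190567813437 [0.46986087 0.00504094 0.15010987]
[ 1.03882962 -0.66958911  0.69756288]
[-0.03798991  0.65150314  0.68284524]
wrist cam in tool [ 0.07455192  0.00051841 -0.14133661] [[-0.0, 1.0, 0.0], [-0.96, -0.0, -0.29], [-0.29, -0.0, 0.96]] 68.52896407597802
```

Emit:
send_rows --pt "34 -34 -4" --pt "34 -34 -4" --pt "34 -34 -4" --pt "34 -34 -4" --pt "34 -34 -4" --pt "34 -34 -4" --pt "34 -34 -4" --pt "34 -34 -4" --pt "34 -34 -4" --pt "34 -34 -4" --pt "34 -34 0" --pt "34 -34 0" --yaw '[0,0,0,0,0,0,0,0,0,0,0,0]' --claw -1

```text
t: 1.5
eef_pos: [0.4623, -0.0083, 0.2718]
ee_rot: [[0.893, 0.45, 0.001], [0.45, -0.893, -0.0], [0.001, 0.001, -1.0]]
contact_force: [0.3, 0.2, -0.3]
finger_gap: 1.006
finger_force: 0.0
```

Emit:
send_rows --pt "14 -10 0" --pt "0 0 0" --pt "0 0 0" --yaw '[0,0,0]'

```text
t: 1.8
eef_pos: [0.4699, 0.0048, 0.2712]
ee_rot: [[0.893, 0.45, -0.0], [0.45, -0.893, -0.0], [-0.0, -0.0, -1.0]]
contact_force: [0.2, -0.5, -0.3]
finger_gap: 1.004
finger_force: 0.0
```

```bash
python3 - <<'E'
from h import *
s=bot.observe();w=camera_params("wrist");im=get_image("wrist");cv2.imwrite("pics/w1.png",im)
for n in("bar","earA"):pass
for X in([.470,.005,.151],[.4388,-.0091,.151],[.5012,.0191,.151],[.39,.001,.08],[.55,.009,.08]):print(X,np.round(proj(w,X)))
np.save("w1.npy",w,allow_pickle=True)
print(s['t'],s['eef_pos'],np.round(s['ee_rot'],3).tolist(),np.round(s['joints'],1))
E
```

```text
[0.47, 0.005, 0.151] [317. 195.]
[0.4388, -0.0091, 0.151] [316. 229.]
[0.5012, 0.0191, 0.151] [319. 158.]
[0.39, 0.001, 0.08] [291. 236.]
[0.55, 0.009, 0.08] [347. 112.]
1.8 [0.46987849 0.00478604 0.27119027] [[0.893, 0.45, -0.0], [0.45, -0.893, -0.0], [-0.0, -0.0, -1.0]] [ 23.4   3.2 -28.8  96.7   1.6  80.6 -68.9]
```

View pics/w1.png

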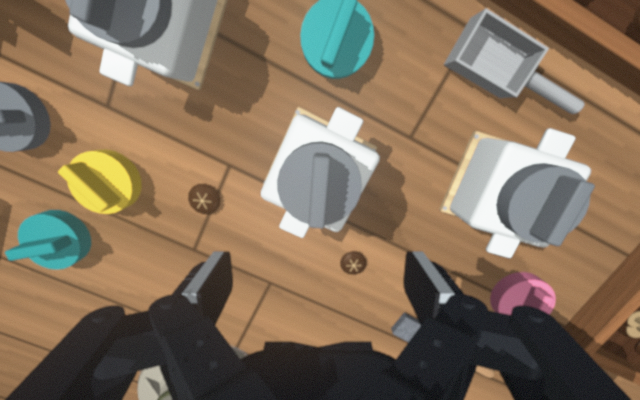

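The wrist picture agrees with the estimate. The bar runs from about (322,155) to (319,227), and the ear tips are at (347,112) and (294,232). The bar is about 2 mm toward tool +y and lies along tool x, with the ears at about 3° in the world. I'll descend and grip.

Emit:
send_rows --pt "0 2 35" --pt "0 0 35" --pt "0 0 35" --pt "0 0 25" --pt "0 0 16" --pt "0 0 0" --pt "0 0 0" --yaw '[0,0,0,0,0,0,0]'

```text
t: 2.55
eef_pos: [0.4709, 0.0022, 0.1258]
ee_rot: [[0.894, 0.448, -0.0], [0.448, -0.894, -0.0], [-0.0, 0.0, -1.0]]
contact_force: [-0.9, 0.2, 1.0]
finger_gap: 1.002
finger_force: 0.0
```

Emit:
send_rows --pt "0 0 0" --pt "0 0 0" --pt "0 0 0" --pt "0 0 0" --pt "0 0 0" --pt "0 0 0" --pt "0 0 0" --pt "0 0 0" --yaw '[0,0,0,0,0,0,0,0]' --claw 1 --newtons 40

```text
t: 3.35
eef_pos: [0.4711, 0.0034, 0.1256]
ee_rot: [[0.893, 0.45, 0.0], [0.45, -0.893, 0.0], [0.0, 0.0, -1.0]]
contact_force: [-1.2, 0.8, 5.5]
finger_gap: 0.179
finger_force: 42.3
```

Emit:
send_rows --pt "0 0 0" --pt "0 0 0" --pt "0 0 0" --pt "0 0 0" --pt "0 0 0" --pt "0 0 0" --pt "0 0 0" --pt "0 0 0" --pt "0 0 0" --yaw '[-0.09,-0.09,-0.09,-0.09,-0.09,-0.09,-0.09,0,0]'

```text
t: 4.25
eef_pos: [0.4707, 0.0033, 0.125]
ee_rot: [[0.459, 0.888, -0.001], [0.888, -0.459, 0.0], [-0.0, -0.001, -1.0]]
contact_force: [0.0, 0.5, -0.8]
finger_gap: 0.176
finger_force: 41.5
```

Emit:
send_rows --pt "0 0 2" --pt "0 0 2" --pt "0 0 2" --pt "0 0 2" --pt "0 0 2" --pt "0 0 0" --pt "0 0 0" --yaw '[0,0,0,0,0,0,0]'

```text
t: 4.95
eef_pos: [0.4709, 0.0034, 0.1153]
ee_rot: [[0.456, 0.89, -0.0], [0.89, -0.456, 0.0], [0.0, -0.0, -1.0]]
contact_force: [-0.8, 1.0, -0.9]
finger_gap: 0.178
finger_force: 41.6
```

The lid went down 10 mm with no resistance, so it has dropped into the thread. Next I'll screw it clockwise with a slight sink.

Emit:
send_rows --pt "0 0 0.25" --pt "0 0 0.25" --pt "0 0 0.25" --pt "0 0 0.25" --pt "0 0 0.25" --pt "0 0 0.25" --pt "0 0 0.25" --pt "0 0 0.25" --pt "0 0 0.25" --pt "0 0 0.25" --pt "0 0 0.25" --pt "0 0 0.25" --yaw '[0.08,0.08,0.08,0.08,0.08,0.08,0.08,0.08,0.08,0.08,0.08,0]'

```text
t: 6.15
eef_pos: [0.4709, 0.0036, 0.1126]
ee_rot: [[0.977, 0.214, 0.0], [0.214, -0.977, 0.0], [0.0, -0.0, -1.0]]
contact_force: [-2.9, 1.4, 4.8]
finger_gap: 0.178
finger_force: 42.7
```

```bash
python3 - <<'E'
from h import *
for n in("scene","side"):
    im=get_image(n);cv2.imwrite(f"pics/{n}2.png",im)
a,b=[cv2.imread(f"pics/{n}2.png") for n in("scene","side")]
z=lambda im,u,v:cv2.resize(im[v-60:v+60,u-50:u+50],None,fx=4,fy=4,interpolation=cv2.INTER_CUBIC)
cv2.imwrite("pics/c2.png",np.hstack([z(a,348,190),z(b,291,200)]))
s=bot.observe();print(s['t'],s['torque'],s['eef_pos'],np.degrees(np.arctan2(s['ee_rot'][1][0],s['ee_rot'][0][0])))
E
```

```text
6.25 [ 0.4127267   0.68332453 -0.16191055] [0.47096151 0.00371144 0.11262787] 12.568197125013372
```

View pics/c2.png

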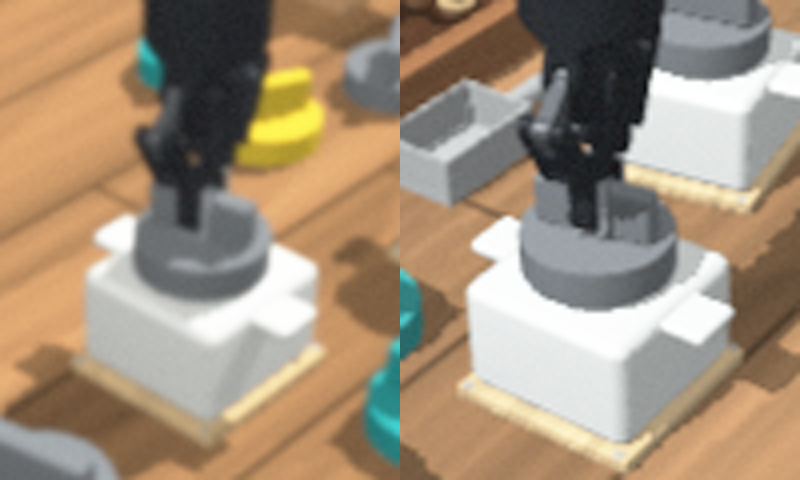

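Both crops show the lid low on the canister, with the bar still a little counterclockwise of the ears. I'll turn the rest and look for the stop.

Emit:
send_rows --pt "0 0 0.2" --pt "0 0 0.2" --pt "0 0 0" --pt "0 0 0" --pt "0 0 0" --pt "0 0 0" --yaw '[0.04,0.04,0.04,0.03,0,0]'

```text
t: 6.85
eef_pos: [0.4708, 0.0036, 0.1122]
ee_rot: [[0.998, 0.069, -0.0], [0.069, -0.998, 0.0], [-0.0, -0.0, -1.0]]
contact_force: [-3.7, 1.4, 5.0]
finger_gap: 0.181
finger_force: 42.5
```

```bash
cat > st.py <<'E'
from h import *
s=bot.observe();print(s['t'],np.round(s['torque'],2),np.round(s['contact_force'],1),np.round(s['eef_pos'],4),np.degrees(np.arctan2(s['ee_rot'][1][0],s['ee_rot'][0][0])),np.round(s['joint_torque'],2))
E
python3 st.py
```

```text
6.85 [ 0.26  0.79 -0.  ] [-3.7  1.4  5. ] [0.4708 0.0036 0.1122] 3.9728810537773853 [ 6.900e-01 -4.042e+01 -1.660e+00 -3.268e+01  6.500e-01 -1.210e+00
 -4.000e-02]
```

Emit:
send_rows --pt "0 0 0" --pt "0 0 0" --pt "0 0 0" --yaw '[0.03,0,0]'

```text
t: 7.15
eef_pos: [0.4708, 0.0036, 0.1121]
ee_rot: [[0.999, 0.039, -0.0], [0.039, -0.999, 0.0], [-0.0, -0.0, -1.0]]
contact_force: [-3.5, 1.6, 6.2]
finger_gap: 0.179
finger_force: 42.4
```

```bash
python3 st.py
```

```text
7.15 [0.33 0.9  0.05] [-3.5  1.6  6.2] [0.4708 0.0036 0.1121] 2.2484708631918986 [  0.76 -40.47  -1.58 -32.79   0.66  -1.28  -0.07]
```

Emit:
send_rows --pt "0 0 0" --pt "0 0 0" --pt "0 0 0" --yaw '[0.025,0,0]'

```text
t: 7.45
eef_pos: [0.4708, 0.0035, 0.112]
ee_rot: [[1.0, 0.014, -0.0], [0.014, -1.0, 0.0], [-0.0, -0.0, -1.0]]
contact_force: [-3.4, 1.8, 5.6]
finger_gap: 0.181
finger_force: 42.4
```

```bash
python3 st.py
```

```text
7.45 [0.42 0.98 0.06] [-3.4  1.8  5.6] [0.4708 0.0035 0.112 ] 0.7885468116673658 [  0.87 -40.55  -1.45 -32.89   0.71  -1.32  -0.09]
```

Emit:
send_rows --pt "0 0 0" --pt "0 0 0" --pt "0 0 0" --yaw '[0.025,0,0]'

```text
t: 7.75
eef_pos: [0.4708, 0.0036, 0.112]
ee_rot: [[1.0, -0.012, -0.0], [-0.012, -1.0, 0.0], [-0.0, -0.0, -1.0]]
contact_force: [-3.0, 1.8, 5.1]
finger_gap: 0.18
finger_force: 42.3
```

```bash
python3 st.py
```

```text
7.75 [0.48 0.97 0.18] [-3.   1.8  5.1] [0.4708 0.0036 0.112 ] -0.6646757760105135 [  1.23 -40.66  -1.07 -32.98   0.85  -1.33  -0.19]
```

Emit:
send_rows --pt "0 0 0" --pt "0 0 0" --pt "0 0 0" --yaw '[0.025,0,0]'

```text
t: 8.05
eef_pos: [0.4708, 0.0038, 0.1119]
ee_rot: [[0.999, -0.036, -0.0], [-0.036, -0.999, 0.0], [-0.0, -0.0, -1.0]]
contact_force: [-4.4, 2.8, 5.2]
finger_gap: 0.176
finger_force: 42.4
```

```bash
python3 st.py
```

```text
8.05 [0.58 0.98 0.52] [-4.4  2.8  5.2] [0.4708 0.0038 0.1119] -2.084118621741987 [  1.75 -40.62  -0.53 -33.1    0.7   -1.36  -0.6 ]
```

Emit:
send_rows --pt "0 0 0" --pt "0 0 0" --pt "0 0 0" --yaw '[0.025,0,0]'

```text
t: 8.35
eef_pos: [0.4707, 0.0039, 0.1119]
ee_rot: [[0.998, -0.061, -0.0], [-0.061, -0.998, 0.0], [-0.0, -0.0, -1.0]]
contact_force: [-4.3, 2.2, 5.2]
finger_gap: 0.176
finger_force: 46.2
```

```bash
python3 st.py
```

```text
8.35 [0.59 0.99 0.8 ] [-4.3  2.2  5.2] [0.4707 0.0039 0.1119] -3.479094071564627 [  2.17 -40.56  -0.08 -33.15   0.66  -1.37  -0.86]
```

The moment rises from about −0.5° on, so that is the stop, which puts home near +2°. I'll turn back to there, release and rise.

Emit:
send_rows --pt "0 0 0" --pt "0 0 0" --pt "0 0 0" --pt "0 0 0" --yaw '[-0.05,-0.05,0,0]'

```text
t: 8.75
eef_pos: [0.4712, 0.0036, 0.1121]
ee_rot: [[0.999, 0.036, 0.001], [0.036, -0.999, 0.0], [0.001, -0.0, -1.0]]
contact_force: [-2.1, 2.1, 5.3]
finger_gap: 0.181
finger_force: 42.3
```

```bash
python3 st.py
```

```text
8.75 [0.67 0.49 0.17] [-2.1  2.1  5.3] [0.4712 0.0036 0.1121] 2.0617092154082934 [  1.64 -40.43  -0.75 -32.03   0.99  -0.64  -0.05]
```

Emit:
send_rows --pt "0 0 0" --pt "0 0 0" --pt "0 0 0" --pt "0 0 0" --pt "0 0 0" --pt "0 0 0" --yaw '[0,0,0,0,0,0]' --claw -1

```text
t: 9.35
eef_pos: [0.4709, 0.0033, 0.1119]
ee_rot: [[0.999, 0.037, 0.0], [0.037, -0.999, 0.0], [0.0, -0.0, -1.0]]
contact_force: [-0.6, 0.7, 0.5]
finger_gap: 1.001
finger_force: 0.0
```

Emit:
send_rows --pt "0 0 -20" --pt "0 0 -40" --pt "0 0 -40" --pt "0 0 -40" --pt "0 0 -20" --pt "0 0 0" --pt "0 0 0" --yaw '[0,0,0,0,0,0,0]'

```text
t: 10.05
eef_pos: [0.471, 0.0033, 0.2718]
ee_rot: [[0.999, 0.037, 0.001], [0.037, -0.999, -0.0], [0.001, 0.0, -1.0]]
contact_force: [0.6, -0.8, -0.6]
finger_gap: 0.998
finger_force: 0.0
```

```bash
python3 - <<'E'
from h import *
w=camera_params("wrist");im=get_image("wrist")
a=get_image("scene");b=get_image("side")
cv2.imwrite("pics/w3full.png",im);cv2.imwrite("pics/scene3.png",a);cv2.imwrite("pics/side3.png",b)
u,v=map(int,proj(w,[.471,.0035,.12]));print(u,v)
z=lambda im,u,v,k:cv2.resize(im[v-75:v+75,u-65:u+65],None,fx=k,fy=k,interpolation=cv2.INTER_CUBIC)
cv2.imwrite("pics/c3.png",np.hstack([z(im,u,max(v,75),3.9),cv2.resize(np.vstack([z(a,348,203,2),z(b,291,213,2)]),(260,585))]))
# straight bar test angles
for th in(0,2,4):
    d=np.array([np.cos(np.radians(th)),np.sin(np.radians(th)),0])*.035
    c=np.array([.471,.0035,.138]);print(th,proj(w,c-d),proj(w,c+d))
s=bot.observe();print(s['t'],s['eef_pos'])
E
python3 st.py
```

```text
317 186
0 [315.96248883 224.78532009] [318.54082889 155.12338091]
2 [317.17724375 224.80655827] [317.2361668  155.09887449]
4 [318.39202806 224.78825976] [315.93146152 155.11997615]
10.2 [0.4702432  0.00324344 0.27056779]
10.2 [ 0.01 -0.   -0.04] [-0.   0.2  1. ] [0.4702 0.0032 0.2706] 2.1114209793200884 [-2.000e-02 -3.844e+01 -8.500e-01 -3.763e+01  1.000e-02  0.000e+00
 -0.000e+00]
```

View pics/c3.png

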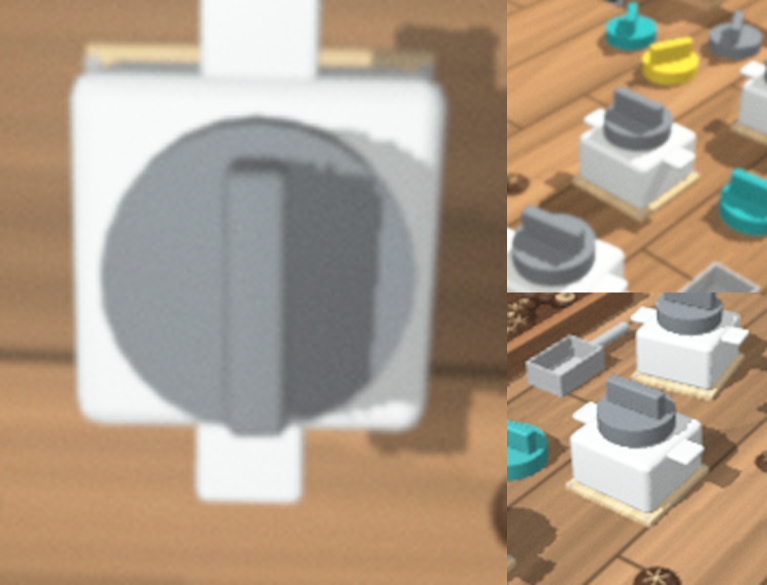

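The canister is closed with the lid low, and the bar runs from (254,165) to (257,432) in the crop. The ear centres, (260,40) to (249,470), suggest the bar is 1–2° off, so I'll measure that properly.

```bash
cat > al.py <<'E'
from h import *
import sys
def al(f,w,u0=252,v0=111,zs=.08,zt=.138):
    g=cv2.cvtColor(cv2.imread(f),cv2.COLOR_BGR2GRAY).astype(float);k=3.9
    gx=cv2.Sobel(cv2.GaussianBlur(g,(0,0),.8),cv2.CV_64F,1,0)
    def edge(uc,v,sgn):
        u=np.arange(round(uc)-5,round(uc)+6);a=np.maximum(sgn*gx[v,u],0)**2;return (a*u).sum()/a.sum()
    def line(rows,l,r,sl,z):
        P=[]
        for y in rows:
            v=round(v0+y/k);P.append(atz(w,((edge(u0+l/k,v,sl)+edge(u0+r/k,v,-sl))/2,v),z))
        return np.array(P)
    E=np.vstack([line(range(-30,60,4),202,318,1,zs),line(range(446,490,4),199,301,1,zs)])
    fit=lambda P:np.degrees(np.arctan(np.polyfit(P[:,0],P[:,1],1)[0]))
    print("ear",fit(E),E.mean(0),E[0],E[-1])
    # bar edges: gradient of either sign
    def bl(c0,c1):
        P=[]
        for y in range(185,420,4):
            v=round(v0+y/k);uc=u0+(c0+(c1-c0)*(y-165)/267)/k;u=np.arange(round(uc)-2,round(uc)+3);a=gx[v,u]**2
            P.append(atz(w,((a*u).sum()/a.sum(),v),zt))
        return np.array(P)
    for c in((229,233),(284,283)):
        P=bl(*c);print("bar edge",fit(P),P.mean(0))
al("pics/w3full.png",camera_params("wrist"))
E
python3 al.py
```

```text
ear 0.7427512558658372 [0.49646388 0.00476699 0.08      ] [0.55244261 0.00555794 0.08      ] [0.39729269 0.00329355 0.08      ]
bar edge 2.0538263153182093 [0.47268788 0.00969422 0.138     ]
bar edge 2.280424807493079 [ 0.47314317 -0.0028143   0.138     ]
```

```bash
python3 -c "
from plant import bot
print(bot.sign_off())"
```

```text
the job is handed in; nothing more can be done
None
```

The lid was turned back until it dropped into the thread, then screwed home clockwise to its stop, backed off about 2° and released; the bar measured about 1.4° off the ears' line, and I handed the job in at about 10 s with the arm clear (no verdict came back).

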